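# Latch the panel carriage and set the straightedge to the panel

### The arm

A 6-joint arm with a two-finger parallel gripper is mounted at the origin on the work surface. World frame = base frame: x ahead of the robot, y to its left, z up, the work surface at z = 0. Lengths are in mm, angles in degrees, forces in N, time in s.
With the tool pointing down it reaches from about 275 to 975 mm from the base axis. Payload 8.4 kg.
Tool frame: the origin (TCP) lies midway between the tips of the shut fingers; the grasp point (between the pads) lies 19 mm behind it; z points along the fingers, y is the line along which they close (so a half turn about z gives the same grasp; the last joint's range is limited). The gripper opens to 92 mm and grips with 3 to 60 N. Pads are 20 mm wide; open, the fingers measure 128 mm over their backs; the gripper's body (75 mm by 189 mm) begins 69 mm behind the grasp point.
Start: joints at [-71.929, 20.225, 93.587, -0, 66.188, -0.138], TCP at [195.297, -593.706, 214.583] pointing down, gripper open.
Joint ranges: [-150.9, 150.9], [-52.94, 120.26], [3.33, 152.33], [-74.26, 254.26], [0, 154.13], [-172.89, 172.89]. Speed limits (degrees/s): [127.2, 127.2, 159.86, 180, 180, 180].

### API

Orientations are given as a 3x3 rotation matrix whose columns are the frame's x, y, z axes.
In Python, from workcell import ctrl gives the robot as it stands.
- The arm moves only by the tool apply_moves, never from a script. Its argument "commands" is a list of rows, each an object of numbers: "jaw": the opening in per cent of the stroke, from 0 (shut) to 100 (fully open); "dx", "dy", "dz": the shift along the tool's x, y, z in m; "wx", "wy", "wz": the turn, a rotation vector about the tool's x, y, z in rad. In form: [{"jaw": .., "dx": .., "dy": .., "dz": .., "wx": .., "wy": .., "wz": ..}, ...]. A call has 1 to 12 rows; each row is the pose to reach, as a shift and turn from the pose commanded when the call began, along the tool's axes at that moment; what a row does not reach only later rows make up. A row lasts 1/8 s, in which the tool goes at most 62.5 mm and 10.7 degrees, less where a joint would pass 70% of its speed; a pose out of reach is approached as far as the arm can. A call with a gripper value outside its range is refused whole. The fingers move at their own pace and stop on an object; "squeeze" is the grip in N (left out, the last holds). Time passes only in rows, so rows that repeat a pose let the fingers close. It gives the time, the measured TCP pose, the force, the opening and the grip force at its end, in the units of the state.
- ctrl.observe(): the state, without advancing time (a new reading comes with each control period).
- ctrl.capture(name): name is "scene" or "top"; returns the picture (480x640x3 uint8, red, green, blue); there is no depth.
- ctrl.camera_info(name): a dict with "fx", "fy", "cx", "cy" (pixels), "dist_coeffs" ([k1, k2, p1, p2, k3] as OpenCV has them; the pictures are not rectified), "cam_to_world" (4x4, takes a point from camera to world coordinates). Camera axes: x right, y up, looking along -z (the intrinsics and any distortion apply to the point x, -y, -z); pixel columns grow to the right and rows downward; lengths in mm; the calibration is good to about 2 mm. A picture is of the moment at which its call begins. camera_info takes no time and is no camera call.
- ctrl.sign_off(): hands the job in; it is judged then, once.
The state is a dict: "time_s": time; "joint_pos": joint angles; "joint_velocities": joint speeds; "tau": joint torques, N m; "ee_pos": TCP position; "eef_rot": TCP orientation; "contact_force": force on the tool from outside, world axes, zero at the start; "torque": the same for the moment, N m; "opening": finger opening in mm; "grasp_force": force on a finger pad.
Only numpy, scipy, OpenCV 4.12 (cv2) and the standard library are available. Lean on these libraries where they do the work, as an engineer would, in place of code of your own. Each camera call takes 0.05 s, during which the arm holds its last target. There are 200 camera calls.

### The job

On the checking jig, push the carriage that carries the slotted wooden panel along its slide until the sprung catch snaps in and holds it at the end. Then stand the aluminium straightedge on the table, upright as it is now, flush against the panel's long edge on the robot's side so that it covers the whole length of that edge, and let go. Leave the other things on the bench where they are.

Things in the scene. Friction and masses are not known exactly. Their poses are not given: they have to be found in the camera images.
- jig: the jig's fixed plywood base, 90 x 420 x 8 mm, screwed to the table; origin: centre of its underside on the table. Its y axis is the direction in which the carriage slides home (roughly world +y); its -x side faces the robot. Near its +y end, on the +x side, stands a 20 x 34 mm aluminium housing, 34 mm tall, with the sprung roller of the catch.
- carriage (a joint): how far the carriage has slid along the jig's +y, m: 0 at the right (-y) end, 0.150 at the end stop. Friction 1.5 N. From 0.126 a round steel button on its nose meets the sprung roller of the catch, resisting with up to about 8 N; let go before about 0.139 it stays or is pushed back; beyond about 0.142 it snaps to the stop by itself and is held at 0.150.
- push_face (a point): on the carriage, moves with it, axes as the jig's: centre of the -y face of a dark wooden push block that stands on the panel's -y end, 80 mm (x) x 20 mm (y), from 28 to 70 mm above the table; this point is 50 mm above the table and flush with the panel's -y end. The -y face is free to push; nothing is behind it but the jig base (8 mm high) and two low rails (13 mm high).
- panel_edge (a point): on the carriage, moves with it, axes as the jig's: middle of the panel's long edge on the robot's side (-x), 21 mm above the table. The slotted beech panel is 120 mm (x) x 170 mm (y), its faces 14 and 28 mm above the table; it overhangs the jig base by 15 mm, so that a thing standing on the table reaches its edge. The push face lies 85 mm to -y of this point and 60 mm to +x.
- straightedge: plain aluminium box-section bar, loose, 260 mm long (its x axis) x 30 mm wide (y) x 60 mm tall (z), standing on its 30 mm side, 0.25 to 0.5 kg; origin: centre of its underside. Both 60 mm faces are alike. It starts between the robot and the jig, roughly along world y.
- oil_bottle: bystander, to be left alone: amber bottle with red cap, 60 mm across, 170 mm tall
- glue_jar: bystander, to be left alone: white jar with lid, 70 mm across, 90 mm tall
- tin_cup: bystander, to be left alone: open steel cup, 80 mm across, 90 mm tall
- mallet: bystander, to be left alone: hammer lying flat
- slat: bystander, to be left alone: loose flat beech slat 200 x 32 x 14 mm
- offcut: bystander, to be left alone: dark wood offcut 70 x 45 x 30 mm
- screwdriver: bystander, to be left alone: black-handled screwdriver lying flat

How it is judged:
By the outcome, as a careful person would: the job done as asked, in the order asked, and still so for the second after the job is handed in, with the robot touching nothing.
It also fails if it takes over 56 s, if anything falls off the work surface, if the arm or the gripper's body presses on something with over 40 N, if the wrist force passes 120 N, or if a joint passes its speed limit or range.

## Working session

There is one attempt and no reset: what is moved stays moved. The work goes in short steps, Python scripts to look and compute and a tool call to move; the robot and the scene stay as the last step left them, time stands still between calls to the robot, and variables do not carry over. Pictures are saved under pics/ and viewed, at most 10 in all, crops included, and the job is handed in when it is done.

Besides the shell and the picture viewer there is one more tool, called after ">>>" by a JSON object that holds its "api" and its "payload", one argument or row to a line. apply_moves: Moves the arm, as the interface text tells. Its arguments: {"type":"object","properties":{"commands":{"type":"array","items":{"type":"object","properties":{"jaw":{"type":"number"},"dx":{"type":"number"},"dy":{"type":"number"},"dz":{"type":"number"},"wx":{"type":"number"},"wy":{"type":"number"},"wz":{"type":"number"}}}},"squeeze":{"type":"number"}},"required":["commands"]}

```bash
mkdir -p pics; cat > h.py <<'E'
import numpy as np, cv2
from workcell import ctrl
def snap(n,f):
    im=ctrl.capture(n); cv2.imwrite(f'pics/{f}.png',im[:,:,::-1]); return im
def ray(n,uv):
    c=ctrl.camera_info(n); K=np.array([[c['fx'],0,c['cx']],[0,c['fy'],c['cy']],[0,0,1]])
    p=cv2.undistortPoints(np.array(uv,float).reshape(-1,1,2),K,np.array(c['dist_coeffs'])).reshape(-1,2)
    T=np.array(c['cam_to_world']); d=np.c_[p[:,0],-p[:,1],-np.ones(len(p))]@T[:3,:3].T
    return T[:3,3],d
def at(n,uv,z):
    o,d=ray(n,uv); z=np.broadcast_to(z,len(d)); return o+d*((z-o[2])/d[:,2])[:,None]
def proj(n,P):
    c=ctrl.camera_info(n); K=np.array([[c['fx'],0,c['cx']],[0,c['fy'],c['cy']],[0,0,1]])
    T=np.linalg.inv(np.array(c['cam_to_world'])); q=np.array(P,float).reshape(-1,3)@T[:3,:3].T+T[:3,3]
    q=q*[1,-1,-1]; return cv2.projectPoints(q,np.zeros(3),np.zeros(3),K,np.array(c['dist_coeffs']))[0].reshape(-1,2)
E
python3 - <<'E'
from h import *
snap('top','t0');snap('scene','s0')
for n in('top','scene'):print(ctrl.camera_info(n))
print(ctrl.observe())
E
```

```text
{'fx': 480.8942956514099, 'fy': 480.8942956514099, 'cx': 318.7435478463131, 'cy': 236.09421258811858, 'dist_coeffs': array([-0.01495337,  0.        ,  0.        ,  0.        ,  0.        ]), 'cam_to_world': array([[ 1.63034763e-02,  9.98992878e-01, -4.18022198e-02,
         5.25819420e+02],
       [-9.99734903e-01,  1.69668660e-02,  1.55643432e-02,
         1.62869366e+01],
       [ 1.62579207e-02,  4.15373852e-02,  9.99004667e-01,
         1.37556210e+03],
       [ 0.00000000e+00,  0.00000000e+00,  0.00000000e+00,
         1.00000000e+00]])}
{'fx': 581.7555848835136, 'fy': 581.7555848835136, 'cx': 321.8363529881607, 'cy': 245.47230784049265, 'dist_coeffs': array([0.01760147, 0.        , 0.        , 0.        , 0.        ]), 'cam_to_world': array([[ 6.45697660e-01, -4.53288968e-01,  6.14494625e-01,
         1.59267786e+03],
       [ 7.63431595e-01,  3.99776102e-01, -5.07298007e-01,
        -7.98133046e+02],
       [-1.57076758e-02,  7.96685747e-01,  6.04189613e-01,
         1.05490241e+03],
       [ 0.00000000e+00,  0.00000000e+00,  0.00000000e+00,
         1.00000000e+00]])}
{'time_s': 0.1, 'joint_pos': array([-7.19274963e+01,  2.02585379e+01,  9.36214919e+01,  1.26087702e-03,
        6.61903939e+01, -1.36904318e-01]), 'joint_velocities': array([-0.02874318, -0.0523975 ,  0.0349052 , -0.01227325, -0.02376404,
        0.11476029]), 'tau': array([-3.03136426e-05, -5.94905484e+01, -3.34931338e+01,  6.97868038e-02,
        1.84516457e-02, -1.62503773e-05]), 'ee_pos': array([ 195.18717485, -593.28921852,  213.96338865]), 'eef_rot': array([[ 9.49923537e-01,  3.12482227e-01, -3.62158956e-04],
       [ 3.12482436e-01, -9.49922811e-01,  1.17473080e-03],
       [ 2.30594430e-05, -1.22907275e-03, -9.99999244e-01]]), 'contact_force': array([-0.21918627,  0.31033949, -0.29090745]), 'torque': array([ 0.05985485,  0.01563649, -0.01236007]), 'grasp_force': 0.0, 'opening': 91.9801744055576}
```

View pics/t0.png

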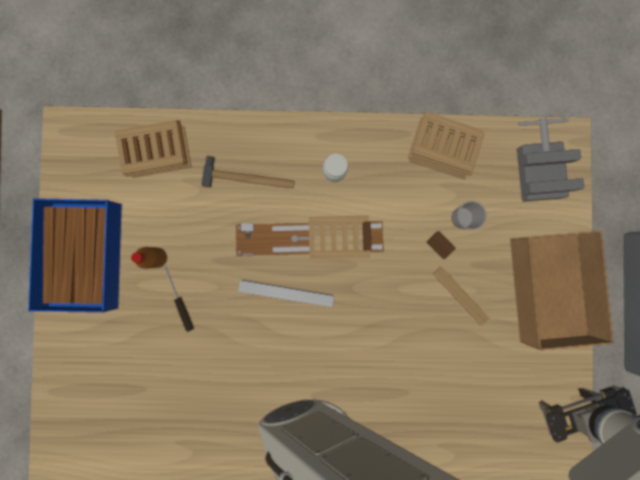

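View pics/s0.png

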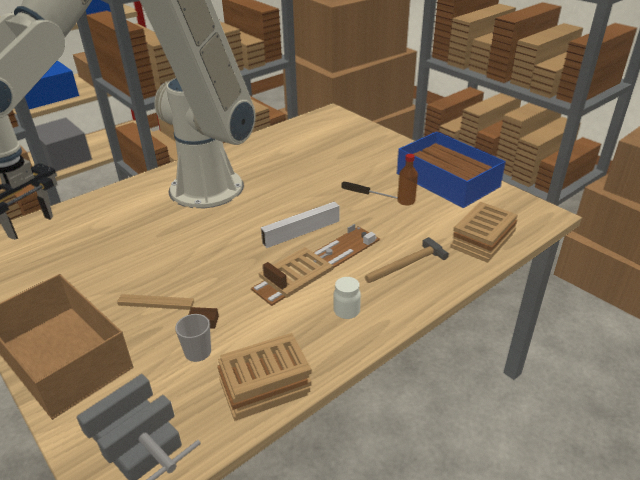

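The top view shows the jig at u 236–384, v 221–256, with the panel at u 309–370. The push block is at about u 367 and the straightedge runs from (239,287) to (334,300). I'll enlarge this area for accurate corners.

```bash
python3 - <<'E'
from h import *
im=cv2.imread('pics/t0.png')[205:315,230:390]
cv2.imwrite('pics/t0c.png',cv2.resize(im,None,fx=5,fy=5,interpolation=cv2.INTER_CUBIC))
im=cv2.imread('pics/s0.png')[195:310,245:385]
cv2.imwrite('pics/s0c.png',cv2.resize(im,None,fx=5,fy=5,interpolation=cv2.INTER_CUBIC))
E
```

```text
(no output)
```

View pics/t0c.png

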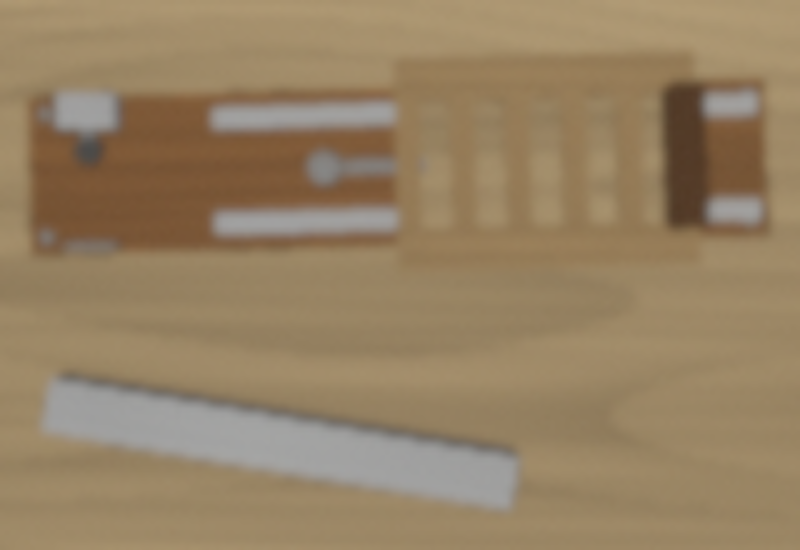

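View pics/s0c.png

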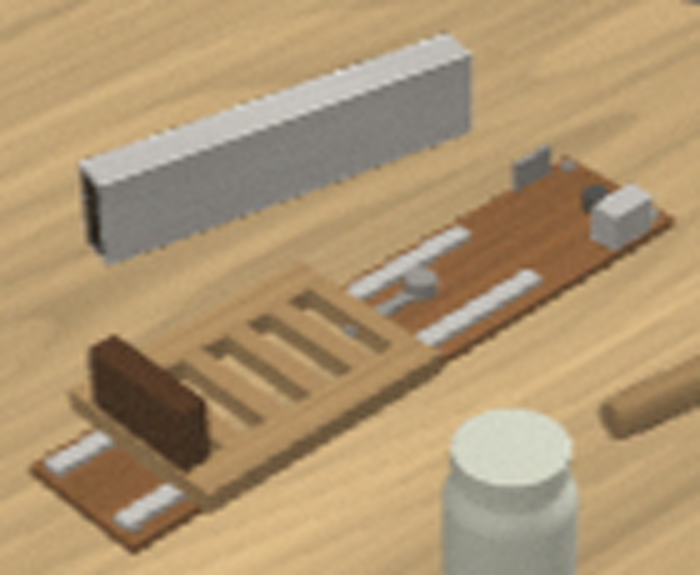

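The crops show clear corners. In the top crop, the panel spans (397,60)–(700,262), the base (30,95)–(767,235), and the bar top (45,432), (58,376), (518,454), (510,510).

```bash
python3 - <<'E'
from h import *
f=lambda c,o:(np.array(c,float)+.5)/5+o-.5
np.set_printoptions(precision=1,suppress=True)
T=lambda c:f(c,[230,205]); S=lambda c:f(c,[245,195])
def show(n,name,p,z):
    P=at(name,p,z)[:,:2]; print(n,P.round(1).tolist(),'c',P.mean(0))
    print('  sides',[round(float(np.linalg.norm(P[i]-P[i-1])),1) for i in range(len(P))],'ang', [round(float(np.degrees(np.arctan2(*(P[i]-P[i-1])[::-1]))),1) for i in range(len(P))])
show('base','top',T([(30,95),(34,256),(769,236),(767,82)]),8)
show('panel','top',T([(397,60),(398,264),(702,262),(693,53)]),28)
show('bar','top',T([(43,433),(58,376),(520,454),(510,511)]),60)
show('base s','scene',S([(673,222),(570,157),(32,468),(135,550)]),8)
show('panel s','scene',S([(440,350),(303,262),(70,393),(205,497)]),28)
show('bar s','scene',S([(444,34),(472,54),(105,183),(80,162)]),60)
E
```

```text
base [[614.6, 231.9], [523.2, 227.5], [541.4, -190.0], [629.3, -187.9]] c [577.1  20.4]
  sides [420.1, 91.5, 417.9, 88.0] ang [92.0, -177.2, -87.5, 1.4]
panel [[636.5, 23.6], [522.1, 21.0], [526.0, -149.5], [643.4, -143.0]] c [582. -62.]
  sides [166.7, 114.5, 170.5, 117.7] ang [92.4, -178.7, -88.7, 3.2]
bar [[427.2, 212.4], [458.2, 204.9], [419.7, -47.4], [388.7, -42.4]] c [423.5  81.9]
  sides [257.6, 31.9, 255.2, 31.4] ang [81.4, -13.5, -98.7, 170.9]
base s [[617.7, 231.5], [527.1, 231.4], [547.3, -188.1], [637.0, -184.5]] c [582.3  22.6]
  sides [416.4, 90.6, 420.0, 89.8] ang [92.7, -180.0, -87.2, 2.3]
panel s [[635.8, 29.5], [521.8, 23.0], [529.5, -148.3], [646.7, -144.2]] c [583.5 -60. ]
  sides [174.1, 114.2, 171.4, 117.2] ang [93.6, -176.7, -87.4, 2.0]
bar s [[429.9, 212.5], [458.6, 210.5], [418.8, -41.8], [391.7, -40.4]] c [424.7  85.2]
  sides [255.7, 28.9, 255.4, 27.2] ang [81.4, -4.0, -99.0, 177.1]
```

>>> {"api": "apply_moves", "payload": {
  "commands": [
    {"jaw": 0, "dx": 0.05, "dy": -0.027, "dz": 0, "wz": -0.15},
    {"jaw": 0, "dx": 0.1, "dy": -0.054, "dz": 0, "wz": -0.3},
    {"jaw": 0, "dx": 0.15, "dy": -0.081, "dz": 0, "wz": -0.45},
    {"jaw": 0, "dx": 0.2, "dy": -0.108, "dz": 0, "wz": -0.6},
    {"jaw": 0, "dx": 0.25, "dy": -0.135, "dz": 0, "wz": -0.75},
    {"jaw": 0, "dx": 0.3, "dy": -0.162, "dz": 0, "wz": -0.9},
    {"jaw": 0, "dx": 0.35, "dy": -0.189, "dz": 0, "wz": -1.05},
    {"jaw": 0, "dx": 0.4, "dy": -0.216, "dz": 0.02, "wz": -1.2},
    {"jaw": 0, "dx": 0.45, "dy": -0.243, "dz": 0.05, "wz": -1.297},
    {"jaw": 0, "dx": 0.49, "dy": -0.262, "dz": 0.08, "wz": -1.297},
    {"jaw": 0, "dx": 0.503, "dy": -0.269, "dz": 0.095, "wz": -1.297},
    {"jaw": 0, "dx": 0.503, "dy": -0.269, "dz": 0.095, "wz": -1.297}
  ],
  "squeeze": 20
}}

```text
$.commands[0]: bad value
```

>>> {"api": "apply_moves", "payload": {
  "commands": [
    {"jaw": 0, "dx": 0.05, "dy": -0.027, "dz": 0, "wx": 0, "wy": 0, "wz": -0.15},
    {"jaw": 0, "dx": 0.1, "dy": -0.054, "dz": 0, "wx": 0, "wy": 0, "wz": -0.3},
    {"jaw": 0, "dx": 0.15, "dy": -0.081, "dz": 0, "wx": 0, "wy": 0, "wz": -0.45},
    {"jaw": 0, "dx": 0.2, "dy": -0.108, "dz": 0, "wx": 0, "wy": 0, "wz": -0.6},
    {"jaw": 0, "dx": 0.25, "dy": -0.135, "dz": 0, "wx": 0, "wy": 0, "wz": -0.75},
    {"jaw": 0, "dx": 0.3, "dy": -0.162, "dz": 0, "wx": 0, "wy": 0, "wz": -0.9},
    {"jaw": 0, "dx": 0.35, "dy": -0.189, "dz": 0, "wx": 0, "wy": 0, "wz": -1.05},
    {"jaw": 0, "dx": 0.4, "dy": -0.216, "dz": 0.02, "wx": 0, "wy": 0, "wz": -1.2},
    {"jaw": 0, "dx": 0.45, "dy": -0.243, "dz": 0.05, "wx": 0, "wy": 0, "wz": -1.297},
    {"jaw": 0, "dx": 0.49, "dy": -0.262, "dz": 0.08, "wx": 0, "wy": 0, "wz": -1.297},
    {"jaw": 0, "dx": 0.503, "dy": -0.269, "dz": 0.095, "wx": 0, "wy": 0, "wz": -1.297},
    {"jaw": 0, "dx": 0.503, "dy": -0.269, "dz": 0.095, "wx": 0, "wy": 0, "wz": -1.297}
  ],
  "squeeze": 20
}}

```text
time_s: 1.6
ee_pos: [588.3, -180.5, 118.3]
eef_rot: [[-0.045, 0.999, -0.003], [0.999, 0.045, 0.001], [0.001, -0.003, -1.0]]
contact_force: [-0.6, 0.4, -0.3]
opening: 0.2
grasp_force: 0.0
```

>>> {"api": "apply_moves", "payload": {
  "commands": [
    {"jaw": 0, "dx": 0, "dy": 0, "dz": 0.04, "wx": 0, "wy": 0, "wz": 0},
    {"jaw": 0, "dx": 0, "dy": 0, "dz": 0.07, "wx": 0, "wy": 0, "wz": 0},
    {"jaw": 0, "dx": 0, "dy": 0, "dz": 0.07, "wx": 0, "wy": 0, "wz": 0},
    {"jaw": 0, "dx": 0.015, "dy": 0, "dz": 0.07, "wx": 0, "wy": 0, "wz": 0},
    {"jaw": 0, "dx": 0.025, "dy": 0, "dz": 0.07, "wx": 0, "wy": 0, "wz": 0},
    {"jaw": 0, "dx": 0.035, "dy": 0, "dz": 0.07, "wx": 0, "wy": 0, "wz": 0},
    {"jaw": 0, "dx": 0.05, "dy": 0, "dz": 0.07, "wx": 0, "wy": 0, "wz": 0},
    {"jaw": 0, "dx": 0.065, "dy": 0, "dz": 0.07, "wx": 0, "wy": 0, "wz": 0},
    {"jaw": 0, "dx": 0.08, "dy": 0, "dz": 0.07, "wx": 0, "wy": 0, "wz": 0},
    {"jaw": 0, "dx": 0.095, "dy": 0, "dz": 0.07, "wx": 0, "wy": 0, "wz": 0},
    {"jaw": 0, "dx": 0.11, "dy": 0, "dz": 0.07, "wx": 0, "wy": 0, "wz": 0},
    {"jaw": 0, "dx": 0.12, "dy": 0, "dz": 0.07, "wx": 0, "wy": 0, "wz": 0}
  ]
}}

```text
time_s: 3.1
ee_pos: [583.7, -60.0, 49.5]
eef_rot: [[-0.045, 0.999, -0.0], [0.999, 0.045, 0.0], [0.0, -0.0, -1.0]]
contact_force: [1.9, -1.4, 0.3]
opening: 0.6
grasp_force: 0.9
```

>>> {"api": "apply_moves", "payload": {
  "commands": [
    {"jaw": 0, "dx": 0.01, "dy": 0, "dz": 0, "wx": 0, "wy": 0, "wz": 0},
    {"jaw": 0, "dx": 0.02, "dy": 0, "dz": 0, "wx": 0, "wy": 0, "wz": 0},
    {"jaw": 0, "dx": 0.03, "dy": 0, "dz": 0, "wx": 0, "wy": 0, "wz": 0},
    {"jaw": 0, "dx": 0.035, "dy": 0, "dz": 0, "wx": 0, "wy": 0, "wz": 0}
  ]
}}

```text
time_s: 3.6
ee_pos: [582.1, -25.9, 49.5]
eef_rot: [[-0.044, 0.999, -0.0], [0.999, 0.044, -0.0], [-0.0, -0.0, -1.0]]
contact_force: [1.4, -3.5, -1.1]
opening: 0.2
grasp_force: 1.8
```

>>> {"api": "apply_moves", "payload": {
  "commands": [
    {"jaw": 0, "dx": 0.003, "dy": 0, "dz": 0, "wx": 0, "wy": 0, "wz": 0},
    {"jaw": 0, "dx": 0.006, "dy": 0, "dz": 0, "wx": 0, "wy": 0, "wz": 0},
    {"jaw": 0, "dx": 0.008, "dy": 0, "dz": 0, "wx": 0, "wy": 0, "wz": 0}
  ]
}}

```text
time_s: 3.98
ee_pos: [581.5, -17.8, 49.5]
eef_rot: [[-0.044, 0.999, -0.001], [0.999, 0.044, 0.0], [0.0, -0.001, -1.0]]
contact_force: [-0.2, 0.3, -0.9]
opening: 0.1
grasp_force: 0.0
```

>>> {"api": "apply_moves", "payload": {
  "commands": [
    {"jaw": 0, "dx": 0.003, "dy": 0, "dz": 0, "wx": 0, "wy": 0, "wz": 0},
    {"jaw": 0, "dx": 0.005, "dy": 0, "dz": 0, "wx": 0, "wy": 0, "wz": 0}
  ]
}}

```text
time_s: 4.22
ee_pos: [581.5, -13.0, 49.6]
eef_rot: [[-0.044, 0.999, -0.0], [0.999, 0.044, 0.0], [0.0, -0.0, -1.0]]
contact_force: [0.4, 0.6, 0.0]
opening: 0.5
grasp_force: 0.0
```

>>> {"api": "apply_moves", "payload": {
  "commands": [
    {"jaw": 0, "dx": 0.002, "dy": 0, "dz": 0, "wx": 0, "wy": 0, "wz": 0},
    {"jaw": 0, "dx": 0.003, "dy": 0, "dz": 0, "wx": 0, "wy": 0, "wz": 0}
  ]
}}

```text
time_s: 4.47
ee_pos: [581.6, -12.5, 49.7]
eef_rot: [[-0.046, 0.999, 0.0], [0.999, 0.046, -0.004], [-0.004, -0.0, -1.0]]
contact_force: [0.9, -18.5, 0.5]
opening: 0.5
grasp_force: 9.1
```

>>> {"api": "apply_moves", "payload": {
  "commands": [
    {"jaw": 0, "dx": -0.03, "dy": 0, "dz": 0, "wx": 0, "wy": 0, "wz": 0},
    {"jaw": 0, "dx": -0.03, "dy": 0, "dz": -0.05, "wx": 0, "wy": 0, "wz": 0},
    {"jaw": 0, "dx": -0.02, "dy": 0, "dz": -0.1, "wx": 0, "wy": 0, "wz": 0},
    {"jaw": 60, "dx": 0.01, "dy": -0.05, "dz": -0.1, "wx": 0, "wy": 0, "wz": 0.1},
    {"jaw": 100, "dx": 0.05, "dy": -0.1, "dz": -0.1, "wx": 0, "wy": 0, "wz": 0.195},
    {"jaw": 100, "dx": 0.1, "dy": -0.153, "dz": -0.1, "wx": 0, "wy": 0, "wz": 0.195},
    {"jaw": 100, "dx": 0.1, "dy": -0.153, "dz": -0.1, "wx": 0, "wy": 0, "wz": 0.195},
    {"jaw": 100, "dx": 0.1, "dy": -0.153, "dz": -0.1, "wx": 0, "wy": 0, "wz": 0.195}
  ]
}}

```text
time_s: 5.48
ee_pos: [424.7, 83.4, 150.0]
eef_rot: [[0.149, 0.989, 0.001], [0.989, -0.149, 0.0], [0.0, 0.001, -1.0]]
contact_force: [0.6, 0.2, 0.5]
opening: 48.2
grasp_force: 0.0
```

```bash
python3 - <<'E'
from h import *
a=snap('top','t1')[190:320,210:370,::-1];b=snap('scene','s1')[170:310,230:400,::-1]
a=cv2.resize(a,(492,400),interpolation=cv2.INTER_CUBIC)
cv2.imwrite('pics/t1c.png',cv2.resize(snap('top','t1b')[190:310,210:370,::-1],None,fx=5,fy=5,interpolation=cv2.INTER_CUBIC))
cv2.imwrite('pics/s1c.png',cv2.resize(b,None,fx=4,fy=4,interpolation=cv2.INTER_CUBIC))
E
```

```text
(no output)
```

View pics/t1c.png

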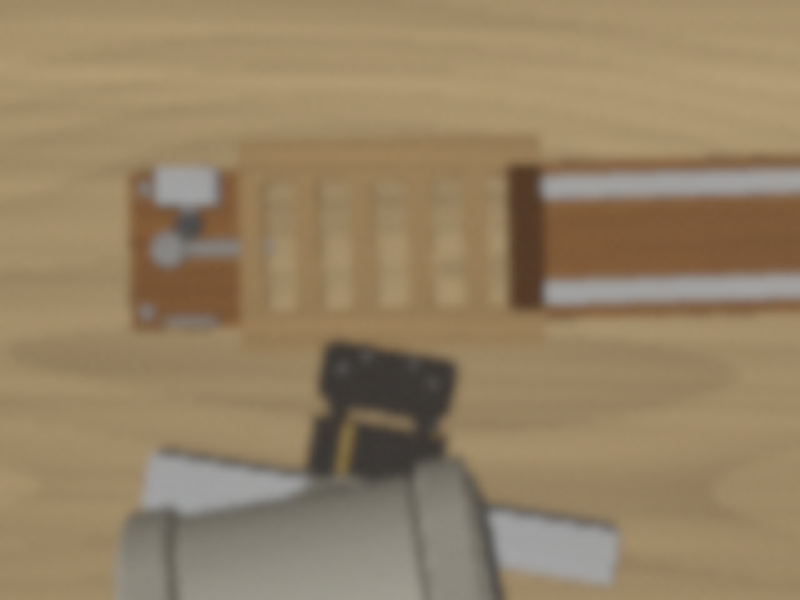

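View pics/s1c.png

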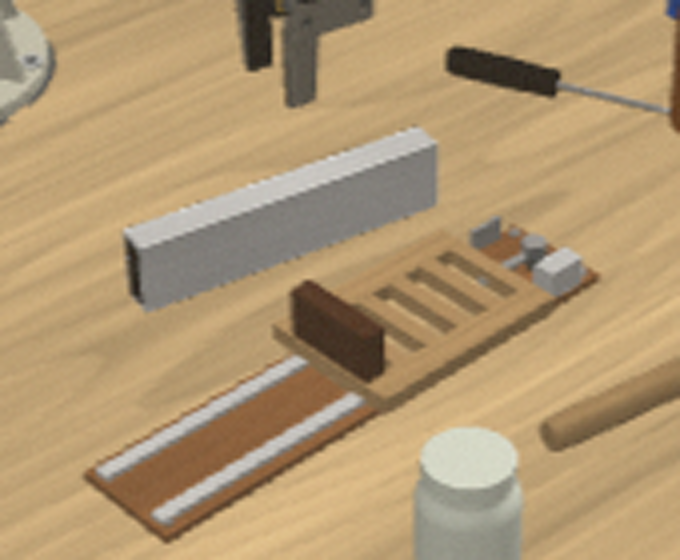

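The carriage is home: the button at (168,248) has passed the roller at (187,222). The panel's robot-side edge runs (240,347)–(547,344), and the bar is undisturbed.

```bash
python3 - <<'E'
from h import *
f=lambda c,o,s:(np.array(c,float)+.5)/s+o-.5
P=at('top',f([(240,347),(547,344),(538,133),(243,139)],[210,190],5),28);print(P.round(1),P.mean(0))
P=at('scene',f([(445,233),(275,328),(387,408),(553,298)],[230,170],4),[28,28,28,28]);print(P.round(1),P.mean(0))
P=at('scene',f([(415,125),(437,144),(146,245),(125,230)],[230,170],4),60);print(P.round(1),P.mean(0))
# edge line check bottom z14 panel right-front
E
```

```text
[[ 5.152e+02  1.651e+02  2.800e+01]
 [ 5.197e+02 -6.400e+00  2.800e+01]
 [ 6.381e+02  5.000e-01  2.800e+01]
 [ 6.318e+02  1.659e+02  2.800e+01]] [576.20833395  81.2861721   28.        ]
[[519.  164.7  28. ]
 [525.9  -5.6  28. ]
 [647.7  -3.6  28. ]
 [632.4 169.3  28. ]] [581.22301556  81.18779031  28.        ]
[[427.5 214.4  60. ]
 [459.3 209.3  60. ]
 [418.5 -39.7  60. ]
 [392.7 -40.1  60. ]] [424.51986423  85.99282288  60.        ]
```

>>> {"api": "apply_moves", "payload": {
  "commands": [
    {"jaw": 100, "dx": 0, "dy": 0, "dz": 0.03, "wx": 0, "wy": 0, "wz": 0},
    {"jaw": 100, "dx": 0, "dy": 0, "dz": 0.05, "wx": 0, "wy": 0, "wz": 0},
    {"jaw": 100, "dx": 0, "dy": 0, "dz": 0.08, "wx": 0, "wy": 0, "wz": 0},
    {"jaw": 100, "dx": 0, "dy": 0, "dz": 0.105, "wx": 0, "wy": 0, "wz": 0},
    {"jaw": 100, "dx": 0, "dy": 0, "dz": 0.117, "wx": 0, "wy": 0, "wz": 0},
    {"jaw": 100, "dx": 0, "dy": 0, "dz": 0.117, "wx": 0, "wy": 0, "wz": 0},
    {"jaw": 0, "dx": 0, "dy": 0, "dz": 0.117, "wx": 0, "wy": 0, "wz": 0},
    {"jaw": 0, "dx": 0, "dy": 0, "dz": 0.117, "wx": 0, "wy": 0, "wz": 0},
    {"jaw": 0, "dx": 0, "dy": 0, "dz": 0.117, "wx": 0, "wy": 0, "wz": 0},
    {"jaw": 0, "dx": 0, "dy": 0, "dz": 0.117, "wx": 0, "wy": 0, "wz": 0},
    {"jaw": 0, "dx": 0, "dy": 0, "dz": 0.117, "wx": 0, "wy": 0, "wz": 0},
    {"jaw": 0, "dx": 0, "dy": 0, "dz": 0.117, "wx": 0, "wy": 0, "wz": 0}
  ],
  "squeeze": 25
}}

```text
time_s: 7.12
ee_pos: [424.3, 83.0, 32.6]
eef_rot: [[0.15, 0.989, 0.0], [0.989, -0.15, 0.0], [0.0, 0.0, -1.0]]
contact_force: [1.0, 0.6, -1.0]
opening: 33.9
grasp_force: 0.0
```

>>> {"api": "apply_moves", "payload": {
  "commands": [
    {"jaw": 0, "dx": 0, "dy": 0, "dz": 0, "wx": 0, "wy": 0, "wz": 0},
    {"jaw": 0, "dx": 0, "dy": 0, "dz": 0, "wx": 0, "wy": 0, "wz": 0},
    {"jaw": 0, "dx": 0, "dy": 0, "dz": 0, "wx": 0, "wy": 0, "wz": 0},
    {"jaw": 0, "dx": 0, "dy": 0, "dz": -0.004, "wx": 0, "wy": 0, "wz": 0},
    {"jaw": 0, "dx": 0, "dy": 0, "dz": -0.008, "wx": 0, "wy": 0, "wz": 0},
    {"jaw": 0, "dx": 0, "dy": 0, "dz": -0.008, "wx": 0, "wy": 0, "wz": 0}
  ]
}}

```text
time_s: 7.88
ee_pos: [424.3, 83.0, 40.9]
eef_rot: [[0.15, 0.989, 0.0], [0.989, -0.15, 0.0], [0.0, 0.0, -1.0]]
contact_force: [1.2, -0.1, -4.8]
opening: 30.0
grasp_force: 25.0
```

>>> {"api": "apply_moves", "payload": {
  "commands": [
    {"jaw": 0, "dx": 0.002, "dy": 0.01, "dz": 0, "wx": 0, "wy": 0, "wz": -0.06},
    {"jaw": 0, "dx": 0.004, "dy": 0.025, "dz": 0, "wx": 0, "wy": 0, "wz": -0.13},
    {"jaw": 0, "dx": 0.006, "dy": 0.04, "dz": 0, "wx": 0, "wy": 0, "wz": -0.195},
    {"jaw": 0, "dx": 0.008, "dy": 0.055, "dz": 0, "wx": 0, "wy": 0, "wz": -0.195},
    {"jaw": 0, "dx": 0.008, "dy": 0.066, "dz": 0, "wx": 0, "wy": 0, "wz": -0.195},
    {"jaw": 0, "dx": 0.008, "dy": 0.071, "dz": 0, "wx": 0, "wy": 0, "wz": -0.195},
    {"jaw": 0, "dx": 0.008, "dy": 0.071, "dz": 0, "wx": 0, "wy": 0, "wz": -0.195},
    {"jaw": 0, "dx": 0.008, "dy": 0.071, "dz": 0.004, "wx": 0, "wy": 0, "wz": -0.195},
    {"jaw": 0, "dx": 0.008, "dy": 0.071, "dz": 0.007, "wx": 0, "wy": 0, "wz": -0.195},
    {"jaw": 0, "dx": 0.008, "dy": 0.071, "dz": 0.007, "wx": 0, "wy": 0, "wz": -0.195}
  ]
}}

```text
time_s: 9.12
ee_pos: [495.2, 80.2, 33.2]
eef_rot: [[-0.044, 0.999, -0.001], [0.999, 0.044, -0.0], [-0.0, -0.001, -1.0]]
contact_force: [-0.4, -0.8, -4.3]
opening: 29.9
grasp_force: 25.0
```

>>> {"api": "apply_moves", "payload": {
  "commands": [
    {"jaw": 0, "dx": 0, "dy": 0.002, "dz": 0, "wx": 0, "wy": 0, "wz": 0},
    {"jaw": 0, "dx": 0, "dy": 0.004, "dz": 0, "wx": 0, "wy": 0, "wz": 0},
    {"jaw": 0, "dx": 0, "dy": 0.004, "dz": 0, "wx": 0, "wy": 0, "wz": 0}
  ]
}}

```text
time_s: 9.5
ee_pos: [500.0, 80.5, 33.7]
eef_rot: [[-0.044, 0.999, 0.0], [0.999, 0.044, 0.0], [0.0, 0.0, -1.0]]
contact_force: [0.4, 0.8, -4.1]
opening: 29.7
grasp_force: 25.0
```

>>> {"api": "apply_moves", "payload": {
  "commands": [
    {"jaw": 0, "dx": 0, "dy": 0.001, "dz": 0, "wx": 0, "wy": 0, "wz": 0},
    {"jaw": 0, "dx": 0, "dy": 0.002, "dz": 0, "wx": 0, "wy": 0, "wz": 0},
    {"jaw": 0, "dx": 0, "dy": 0.002, "dz": 0, "wx": 0, "wy": 0, "wz": 0}
  ]
}}

```text
time_s: 9.88
ee_pos: [501.7, 80.5, 33.6]
eef_rot: [[-0.044, 0.999, -0.0], [0.999, 0.044, 0.0], [0.0, -0.0, -1.0]]
contact_force: [0.4, 0.1, -3.5]
opening: 30.3
grasp_force: 25.0
```

>>> {"api": "apply_moves", "payload": {
  "commands": [
    {"jaw": 0, "dx": 0, "dy": 0.001, "dz": 0, "wx": 0, "wy": 0, "wz": 0},
    {"jaw": 0, "dx": 0, "dy": 0.002, "dz": 0, "wx": 0, "wy": 0, "wz": 0},
    {"jaw": 0, "dx": 0, "dy": 0.002, "dz": 0, "wx": 0, "wy": 0, "wz": 0}
  ]
}}

```text
time_s: 10.25
ee_pos: [501.9, 80.4, 33.2]
eef_rot: [[-0.044, 0.999, -0.003], [0.999, 0.044, -0.0], [-0.0, -0.003, -1.0]]
contact_force: [-5.3, 0.1, -1.3]
opening: 29.7
grasp_force: 25.0
```

>>> {"api": "apply_moves", "payload": {
  "commands": [
    {"jaw": 0, "dx": 0, "dy": 0.0005, "dz": 0, "wx": 0, "wy": 0, "wz": 0},
    {"jaw": 0, "dx": 0, "dy": 0.001, "dz": 0, "wx": 0, "wy": 0, "wz": 0},
    {"jaw": 0, "dx": 0, "dy": 0.001, "dz": 0, "wx": 0, "wy": 0, "wz": 0}
  ]
}}

```text
time_s: 10.62
ee_pos: [501.9, 80.4, 33.1]
eef_rot: [[-0.044, 0.999, -0.005], [0.999, 0.044, -0.001], [-0.0, -0.005, -1.0]]
contact_force: [-8.7, 0.2, 1.2]
opening: 29.9
grasp_force: 25.0
```

>>> {"api": "apply_moves", "payload": {
  "commands": [
    {"jaw": 0, "dx": 0, "dy": 0.0005, "dz": 0, "wx": 0, "wy": 0, "wz": 0},
    {"jaw": 0, "dx": 0, "dy": 0.001, "dz": 0, "wx": 0, "wy": 0, "wz": 0},
    {"jaw": 0, "dx": 0, "dy": 0.001, "dz": 0, "wx": 0, "wy": 0, "wz": 0}
  ]
}}

```text
time_s: 11.0
ee_pos: [502.0, 80.4, 32.9]
eef_rot: [[-0.044, 0.999, -0.007], [0.999, 0.044, -0.001], [-0.0, -0.007, -1.0]]
contact_force: [-10.2, 0.7, 3.7]
opening: 29.7
grasp_force: 25.0
```

>>> {"api": "apply_moves", "payload": {
  "commands": [
    {"jaw": 0, "dx": 0, "dy": -0.002, "dz": 0, "wx": 0, "wy": 0, "wz": 0},
    {"jaw": 0, "dx": 0, "dy": -0.0025, "dz": 0.0005, "wx": 0, "wy": 0, "wz": 0},
    {"jaw": 0, "dx": 0, "dy": -0.0025, "dz": 0.0005, "wx": 0, "wy": 0, "wz": 0},
    {"jaw": 50, "dx": 0, "dy": -0.0025, "dz": 0.0005, "wx": 0, "wy": 0, "wz": 0},
    {"jaw": 50, "dx": 0, "dy": -0.0025, "dz": 0.0005, "wx": 0, "wy": 0, "wz": 0},
    {"jaw": 50, "dx": 0, "dy": -0.0025, "dz": 0.0005, "wx": 0, "wy": 0, "wz": 0},
    {"jaw": 50, "dx": 0, "dy": -0.0025, "dz": 0.0005, "wx": 0, "wy": 0, "wz": 0}
  ]
}}

```text
time_s: 11.88
ee_pos: [503.6, 80.6, 33.3]
eef_rot: [[-0.044, 0.999, 0.001], [0.999, 0.044, 0.0], [0.0, 0.001, -1.0]]
contact_force: [0.2, 0.3, 0.1]
opening: 46.2
grasp_force: 0.0
```

>>> {"api": "apply_moves", "payload": {
  "commands": [
    {"jaw": 50, "dx": 0, "dy": 0, "dz": -0.02, "wx": 0, "wy": 0, "wz": 0},
    {"jaw": 50, "dx": 0, "dy": 0, "dz": -0.06, "wx": 0, "wy": 0, "wz": 0},
    {"jaw": 50, "dx": 0, "dy": 0, "dz": -0.07, "wx": 0, "wy": 0, "wz": 0},
    {"jaw": 0, "dx": 0, "dy": -0.04, "dz": -0.07, "wx": 0, "wy": 0, "wz": 0},
    {"jaw": 0, "dx": 0, "dy": -0.07, "dz": -0.07, "wx": 0, "wy": 0, "wz": 0},
    {"jaw": 0, "dx": 0, "dy": -0.07, "dz": -0.07, "wx": 0, "wy": 0, "wz": 0},
    {"jaw": 0, "dx": 0, "dy": -0.07, "dz": -0.07, "wx": 0, "wy": 0, "wz": 0},
    {"jaw": 0, "dx": 0, "dy": -0.07, "dz": -0.03, "wx": 0, "wy": 0, "wz": 0},
    {"jaw": 0, "dx": 0, "dy": -0.07, "dz": 0.01, "wx": 0, "wy": 0, "wz": 0},
    {"jaw": 0, "dx": 0, "dy": -0.07, "dz": 0.02, "wx": 0, "wy": 0, "wz": 0},
    {"jaw": 0, "dx": 0, "dy": -0.055, "dz": 0.02, "wx": 0, "wy": 0, "wz": 0},
    {"jaw": 0, "dx": 0, "dy": -0.045, "dz": 0.02, "wx": 0, "wy": 0, "wz": 0}
  ]
}}

```text
time_s: 13.38
ee_pos: [461.2, 78.9, 14.4]
eef_rot: [[-0.044, 0.999, 0.003], [0.999, 0.044, 0.001], [0.0, 0.003, -1.0]]
contact_force: [-0.3, -0.4, -0.3]
opening: 0.5
grasp_force: 0.0
```

```bash
python3 - <<'E'
from h import *
b=snap('scene','s2')[170:310,230:400,::-1]
cv2.imwrite('pics/s2c.png',cv2.resize(b,None,fx=4,fy=4,interpolation=cv2.INTER_CUBIC))
E
```

```text
(no output)
```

View pics/s2c.png

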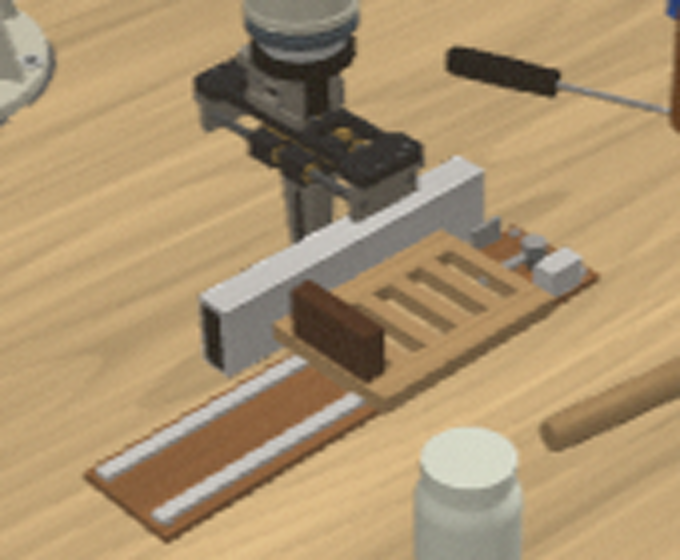

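The bar stands upright beside the panel and overlaps it at both ends. I'll push it gently from the robot's side to make it flush.

>>> {"api": "apply_moves", "payload": {
  "commands": [
    {"jaw": 0, "dx": 0, "dy": 0.003, "dz": 0, "wx": 0, "wy": 0, "wz": 0},
    {"jaw": 0, "dx": 0, "dy": 0.006, "dz": 0, "wx": 0, "wy": 0, "wz": 0},
    {"jaw": 0, "dx": 0, "dy": 0.007, "dz": 0, "wx": 0, "wy": 0, "wz": 0},
    {"jaw": 0, "dx": 0, "dy": 0.008, "dz": 0, "wx": 0, "wy": 0, "wz": 0}
  ]
}}

```text
time_s: 13.92
ee_pos: [466.1, 78.9, 13.1]
eef_rot: [[-0.044, 0.999, -0.0], [0.999, 0.044, -0.0], [-0.0, -0.0, -1.0]]
contact_force: [0.2, 0.6, 0.8]
opening: 0.3
grasp_force: 0.0
```

>>> {"api": "apply_moves", "payload": {
  "commands": [
    {"jaw": 0, "dx": 0, "dy": 0.0005, "dz": 0, "wx": 0, "wy": 0, "wz": 0},
    {"jaw": 0, "dx": 0, "dy": 0.001, "dz": 0, "wx": 0, "wy": 0, "wz": 0},
    {"jaw": 0, "dx": 0, "dy": 0.0015, "dz": 0, "wx": 0, "wy": 0, "wz": 0}
  ]
}}

```text
time_s: 14.3
ee_pos: [467.7, 79.0, 13.1]
eef_rot: [[-0.044, 0.999, -0.0], [0.999, 0.044, -0.0], [-0.0, -0.0, -1.0]]
contact_force: [0.5, 0.3, -0.4]
opening: 0.8
grasp_force: 0.0
```

>>> {"api": "apply_moves", "payload": {
  "commands": [
    {"jaw": 0, "dx": 0, "dy": 0.0005, "dz": 0, "wx": 0, "wy": 0, "wz": 0},
    {"jaw": 0, "dx": 0, "dy": 0.001, "dz": 0, "wx": 0, "wy": 0, "wz": 0},
    {"jaw": 0, "dx": 0, "dy": 0.001, "dz": 0, "wx": 0, "wy": 0, "wz": 0}
  ]
}}

```text
time_s: 14.68
ee_pos: [468.7, 79.0, 13.1]
eef_rot: [[-0.044, 0.999, 0.0], [0.999, 0.044, 0.0], [0.0, 0.0, -1.0]]
contact_force: [-0.3, 0.4, -0.5]
opening: 0.4
grasp_force: 0.0
```

>>> {"api": "apply_moves", "payload": {
  "commands": [
    {"jaw": 0, "dx": 0, "dy": 0.0005, "dz": 0, "wx": 0, "wy": 0, "wz": 0},
    {"jaw": 0, "dx": 0, "dy": 0.001, "dz": 0, "wx": 0, "wy": 0, "wz": 0},
    {"jaw": 0, "dx": 0, "dy": 0.0015, "dz": 0, "wx": 0, "wy": 0, "wz": 0}
  ]
}}

```text
time_s: 15.05
ee_pos: [470.2, 79.1, 13.1]
eef_rot: [[-0.044, 0.999, -0.0], [0.999, 0.044, 0.0], [0.0, -0.0, -1.0]]
contact_force: [-1.4, 0.1, -0.3]
opening: 0.4
grasp_force: 0.5
```

>>> {"api": "apply_moves", "payload": {
  "commands": [
    {"jaw": 0, "dx": 0, "dy": 0.0005, "dz": 0, "wx": 0, "wy": 0, "wz": 0},
    {"jaw": 0, "dx": 0, "dy": 0.001, "dz": 0, "wx": 0, "wy": 0, "wz": 0},
    {"jaw": 0, "dx": 0, "dy": 0.0015, "dz": 0, "wx": 0, "wy": 0, "wz": 0}
  ]
}}

```text
time_s: 15.42
ee_pos: [470.4, 79.1, 13.0]
eef_rot: [[-0.044, 0.999, -0.002], [0.999, 0.044, -0.0], [-0.0, -0.002, -1.0]]
contact_force: [-6.7, 0.3, 7.6]
opening: 0.4
grasp_force: 3.8
```

>>> {"api": "apply_moves", "payload": {
  "commands": [
    {"jaw": 0, "dx": 0, "dy": 0.0005, "dz": 0, "wx": 0, "wy": 0, "wz": 0},
    {"jaw": 0, "dx": 0, "dy": 0.001, "dz": 0, "wx": 0, "wy": 0, "wz": 0},
    {"jaw": 0, "dx": 0, "dy": 0.001, "dz": 0, "wx": 0, "wy": 0, "wz": 0}
  ]
}}

```text
time_s: 15.8
ee_pos: [470.4, 79.1, 12.9]
eef_rot: [[-0.044, 0.999, -0.004], [0.999, 0.044, -0.0], [-0.0, -0.004, -1.0]]
contact_force: [-9.8, 0.8, 9.2]
opening: 0.2
grasp_force: 5.0
```

>>> {"api": "apply_moves", "payload": {
  "commands": [
    {"jaw": 0, "dx": 0, "dy": -0.003, "dz": 0, "wx": 0, "wy": 0, "wz": 0},
    {"jaw": 0, "dx": 0, "dy": -0.02, "dz": 0, "wx": 0, "wy": 0, "wz": 0},
    {"jaw": 0, "dx": 0, "dy": -0.05, "dz": -0.01, "wx": 0, "wy": 0, "wz": 0},
    {"jaw": 0, "dx": -0.03, "dy": -0.07, "dz": -0.06, "wx": 0, "wy": 0, "wz": 0},
    {"jaw": 0, "dx": -0.08, "dy": -0.09, "dz": -0.11, "wx": 0, "wy": 0, "wz": 0},
    {"jaw": 0, "dx": -0.13, "dy": -0.1, "dz": -0.15, "wx": 0, "wy": 0, "wz": 0},
    {"jaw": 0, "dx": -0.19, "dy": -0.1, "dz": -0.15, "wx": 0, "wy": 0, "wz": 0},
    {"jaw": 0, "dx": -0.25, "dy": -0.1, "dz": -0.15, "wx": 0, "wy": 0, "wz": 0},
    {"jaw": 0, "dx": -0.3, "dy": -0.1, "dz": -0.15, "wx": 0, "wy": 0, "wz": 0},
    {"jaw": 0, "dx": -0.3, "dy": -0.1, "dz": -0.15, "wx": 0, "wy": 0, "wz": 0},
    {"jaw": 0, "dx": -0.3, "dy": -0.1, "dz": -0.15, "wx": 0, "wy": 0, "wz": 0}
  ]
}}

```text
time_s: 17.18
ee_pos: [385.0, -224.1, 162.6]
eef_rot: [[-0.043, 0.999, -0.001], [0.999, 0.043, 0.001], [0.001, -0.001, -1.0]]
contact_force: [-0.4, -0.3, -0.4]
opening: 0.5
grasp_force: 0.0
```

```bash
python3 - <<'E'
from h import *
b=snap('scene','s3')[170:310,230:400,::-1]
cv2.imwrite('pics/s3c.png',cv2.resize(b,None,fx=4,fy=4,interpolation=cv2.INTER_CUBIC))
cv2.imwrite('pics/t3c.png',cv2.resize(snap('top','t3')[200:310,210:370,::-1],None,fx=5,fy=5,interpolation=cv2.INTER_CUBIC))
E
```

```text
(no output)
```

View pics/s3c.png

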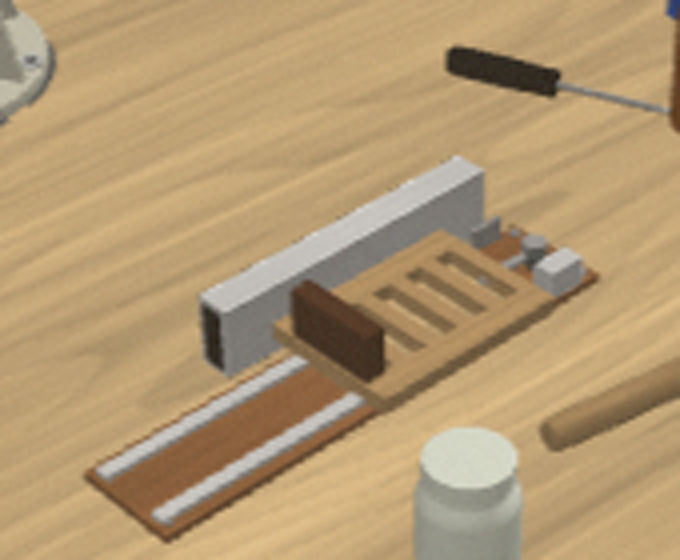

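View pics/t3c.png

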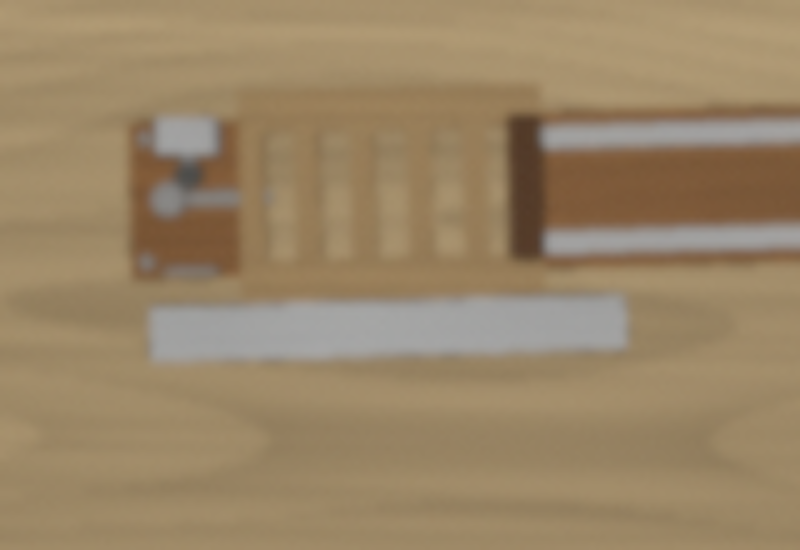

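The top view shows the bar (u 148–628) parallel to the panel's robot-side edge (u 240–545), touching it and overlapping both ends. The scene view shows the bar upright, the carriage still latched and the other things unmoved.

```bash
python3 -c "
from workcell import ctrl
print(ctrl.sign_off())"
```

```text
the job is handed in; nothing more can be done
None
```

The carriage is snapped home in the catch, and the straightedge stands upright and released, flush along the whole robot-side edge of the panel; I handed the job in at about 17 s.

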